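Put the sander sole plates away in the chest drawer

ROBOT

A 7-joint arm with a two-finger parallel gripper is mounted at the origin on the work surface. World frame = base frame: x ahead of the robot, y to its left, z up, the work surface at z = 0. Lengths are in mm, angles in rad, forces in N, time in s.
With the tool pointing down it reaches from about 400 to 875 mm from the base axis. Payload 4.4 kg.
Tool frame: the origin (TCP) lies at the very end of the fingers, on their centre line; the grasp point (between the pads) lies 19 mm behind it; z points along the fingers, y is the line along which they close (so a half turn about z gives the same grasp; the last joint's range is limited). The gripper opens to 85 mm and grips with 20 to 120 N. Pads are 22 mm wide; open, the fingers measure 114 mm over their backs; the gripper's body (76 mm by 85 mm) begins 54 mm behind the grasp point. The pads swing forward as they close: fully open they stand 13 mm farther back than shut.
Start: joints at [-1.235, 0.628, 0.038, 1.517, -0.027, 0.996, -0.02], TCP at [254.177, 598.257, 231.313] pointing down, gripper open.
Joint ranges: [-3.06, 3.06], [-0.37, 2.12], [-1.25, 1.32], [0.18, 2.47], [-1.1, 4.24], [0.23, 1.98], [-2.94, 2.94]. Speed limits (rad/s): [2.57, 2.57, 3.14, 3.14, 3.14, 3.14, 3.14].

INTERFACE

Orientations are given as [roll, pitch, yaw] about the fixed x, y, z axes, in that order (R = Rz(yaw) Ry(pitch) Rx(roll)).
In Python, from cell import read_state, get_image, camera_info, finish_job gives the robot as it stands.
- The arm moves only by the tool play_rows, never from a script. Its argument "deltas" is one flat list of numbers, 7 for each row, row after row: the shift along the tool's x, y, z in mm, then the turn, a rotation vector about the tool's x, y, z in rad, then the opening, from 0 (shut) to 1 (fully open). In form: [dx, dy, dz, ax, ay, az, grip, dx, dy, dz, ax, ay, az, grip, ...]. A call has 1 to 10 rows; each row is the pose to reach, as a shift and turn from the pose commanded when the call began, along the tool's axes at that moment; what a row does not reach only later rows make up. A row lasts 1/8 s, in which the tool goes at most 62.5 mm and 10.7 degrees, less where a joint would pass 70% of its speed; a pose out of reach is approached as far as the arm can. A call with a gripper value outside its range is refused whole. The fingers move at their own pace and stop on an object; the grip force is fixed at half the most. Time passes only in rows, so rows that repeat a pose let the fingers close. It gives the time, the measured TCP pose, the force, the opening and the grip force at its end, in the units of the state.
- read_state(): the state, without advancing time (a new reading comes with each control period).
- get_image(name): name is "scene" or "top" or "wrist"; returns the picture (420x560x3 uint8, red, green, blue); there is no depth.
- camera_info(name): a dict with "fx", "fy", "cx", "cy" (pixels), "T" (4x4, takes a point from camera to world coordinates). Camera axes: x right, y down, z forward; pixel columns grow to the right and rows downward; lengths in mm; the calibration is good to about 2 mm. A picture is of the moment at which its call begins: read the wrist's pose just before it. camera_info takes no time and is no camera call; for the wrist camera it gives the pose at the moment of the call.
- finish_job(): hands the job in; it is judged then, once.
The state is a dict: "clock": time; "qpos": joint angles; "qd": joint speeds; "tau": joint torques, N m; "eef_pos": TCP position; "tool_rot": TCP orientation; "force": force on the tool from outside, world axes, zero at the start; "torque": the same for the moment, N m; "width": finger opening in mm; "gripper_force": force on a finger pad.
Only numpy, scipy, OpenCV 4.12 (cv2) and the standard library are available. Lean on these libraries where they do the work, as an engineer would, in place of code of your own. Each camera call takes 0.05 s, during which the arm holds its last target. There are 200 camera calls.

TASK

Sanding is done: first pull the chest's top drawer open. Then clear the sole plates off the downdraft sanding table: slide each to an edge until its thin tongue sticks out, grip it there and lay it flat in the drawer without dropping it, gold plates in the left (gold) bay, one on the other if there are two, and the green one in the right (green) bay. When all are in, push the drawer fully shut, and leave the other things on the bench as they are.

Things in the scene. Friction and masses are not known exactly. Their poses are not given: they have to be found in the camera images.
- downdraft: Benchtop downdraft sanding table: a low blue box with a flat perforated dark grey top, fixed to the bench. 360 mm deep (its x) x 480 mm wide (its y) x 80 mm high, all four sides upright, no rim. Origin: centre of its underside, on the bench; the top is 80 mm above. Its -x side is the front, turned roughly towards the robot.
- drawer (a joint): Top drawer of the black tool chest, on full-extension slides: 0 shut, 0.19 m fully open; it slides towards the chest's front (the robot side) and stays where it is left (about 2 N to slide). Starts shut or up to 15 mm ajar. The chest is 260 mm deep x 330 mm wide x 175 mm high; the two lower drawers are locked and not used.
- handle (a point): Middle of the drawer's aluminium bar handle, which moves with the drawer: a level bar 11 mm thick and 150 mm long (along y), its middle 35 mm out from the drawer front and 30 mm below the chest's top. Axes: those of the chest; the drawer opens along -x, z is up.
- gold_bay (a point): Centre of the floor of the drawer's left bay seen from the front (gold mark), for the gold plates. Moves with the drawer; axes those of the chest. Inside 205 mm long (x) x 141 mm wide (y), walls 41 mm high; the chest's top is 20 mm above the walls. Fully open, all but the rear 35 mm stands clear of the chest. The handle bar is 156 mm to -x of this point.
- green_bay (a point): Centre of the floor of the drawer's right bay (green mark), for the fine green plate; the same size, 145 mm to the right of the gold bay's centre.
- gold_a_pad (a point): A gold (coarse) rigid sole plate of a detail sander: a flat pad 100 (x) x 104 (y) x 8 mm with dust holes and, at its -x end, a bare aluminium tongue 50 long, 52 wide and only 2.5 mm thick, level with the pad's underside. About 150 g. This point: centre of the pad, 4 mm above its underside, 100 mm from the tongue's tip. It may be absent (None).
- gold_a_tongue (a point): Point on the tongue of gold_a, mid-width, half-way up, 22 mm from its tip (78 mm from the pad's centre along -x). The tongue's long sides are bevelled (52 mm wide at its underside, 44 mm on top): fingers slip off them while it lies flat, and hold its lower edges firmly, 52 mm apart, when they reach below its underside where it overhangs an edge. Axes as the plate's.
- gold_b_pad (a point): A gold (coarse) rigid sole plate of a detail sander: a flat pad 100 (x) x 104 (y) x 8 mm with dust holes and, at its -x end, a bare aluminium tongue 50 long, 52 wide and only 2.5 mm thick, level with the pad's underside. About 150 g. This point: centre of the pad, 4 mm above its underside, 100 mm from the tongue's tip. It may be absent (None).
- gold_b_tongue (a point): Point on the tongue of gold_b, mid-width, half-way up, 22 mm from its tip (78 mm from the pad's centre along -x). The tongue's long sides are bevelled (52 mm wide at its underside, 44 mm on top): fingers slip off them while it lies flat, and hold its lower edges firmly, 52 mm apart, when they reach below its underside where it overhangs an edge. Axes as the plate's.
- green_pad (a point): A dark green (fine) rigid sole plate of a detail sander: a flat pad 100 (x) x 104 (y) x 8 mm with dust holes and, at its -x end, a bare aluminium tongue 50 long, 52 wide and only 2.5 mm thick, level with the pad's underside. About 150 g. This point: centre of the pad, 4 mm above its underside, 100 mm from the tongue's tip. It may be absent (None).
- green_tongue (a point): Point on the tongue of green, mid-width, half-way up, 22 mm from its tip (78 mm from the pad's centre along -x). The tongue's long sides are bevelled (52 mm wide at its underside, 44 mm on top): fingers slip off them while it lies flat, and hold its lower edges firmly, 52 mm apart, when they reach below its underside where it overhangs an edge. Axes as the plate's.
- tin_red: Paint tin with a red band, 86 mm across, 110 mm high. A bystander. Origin: centre of its underside.
- tin_white: Paint tin with a white band, 86 mm across, 110 mm high. A bystander. Origin: centre of its underside.
- tape: Roll of masking tape lying flat, 104 mm across, 36 mm high. A bystander. Origin: centre of its underside.
- oil_can: Copper-coloured oil can with a spout, 68 mm across, 150 mm high. A bystander. Origin: centre of its underside.
- putty_knife: Putty knife lying on the bench, 200 mm long. A bystander. Origin at its middle.
- brush: Brush lying on the bench, 190 mm long. A bystander. Origin at its middle.
- cork_block: Cork sanding block, 60 x 110 x 35 mm high, lying on the rear part of the sanding table. A bystander. Origin: centre of its underside.

How it is judged:
By the outcome, as a careful person would: the job done as asked, in the order asked, and still so for the second after the job is handed in, with the robot touching nothing.
Of gold_a, gold_b, green only 2 to 3 are there at a start; the rules pass over those that are not, and their reading is None.
At some moment in a run one of gold_a, gold_b, green may be knocked a few centimetres aside while the robot is not near it.
It also fails if it takes over 210 s, if anything falls off the work surface, if the arm or the gripper's body presses on something with over 40 N, if the wrist force passes 120 N, or if a joint passes its speed limit or range.

## Working session

There is one attempt and no reset: what is moved stays moved. The work goes in short steps, Python scripts to look and compute and a tool call to move; the robot and the scene stay as the last step left them, time stands still between calls to the robot, and variables do not carry over. Pictures are saved under pics/ and viewed, at most 14 in all, crops included, and the job is handed in when it is done.

Besides the shell and the picture viewer there is one more tool, called after ">>>" in YAML: its name, and indented under it one key for each argument. play_rows: Moves the arm, as the interface text tells. Its arguments: {"type":"object","properties":{"deltas":{"type":"array"}},"required":["deltas"]}

```bash
ls; mkdir -p pics; python3 - <<'E'
from cell import *
import cv2
for n in("top","scene"):
    cv2.imwrite(f"pics/{n}0.png",get_image(n)[:,:,::-1])
    i=camera_info(n);print(n,i)
s=read_state();print(s)
E
```

```text
pics
top {'fx': 472.32560095181276, 'fy': 472.32560095181276, 'cx': 278.906064703931, 'cy': 209.99682042341303, 'T': array([[-5.27751014e-03, -9.87583493e-01,  1.57006343e-01,
         2.71020684e+02],
       [-9.99843669e-01,  2.56166105e-03, -1.74950316e-02,
         1.29947660e+01],
       [ 1.68756074e-02, -1.57074128e-01, -9.87442622e-01,
         1.83918020e+03],
       [ 0.00000000e+00,  0.00000000e+00,  0.00000000e+00,
         1.00000000e+00]])}
scene {'fx': 458.8043927761043, 'fy': 458.8043927761043, 'cx': 287.9656920743639, 'cy': 204.52807369634624, 'T': array([[ 5.53779226e-01,  6.89666402e-01, -4.66571348e-01,
         1.36267990e+03],
       [ 8.32589409e-01, -4.66112135e-01,  2.99222917e-01,
        -5.31905653e+02],
       [-1.11105747e-02, -5.54165798e-01, -8.32332159e-01,
         1.59424644e+03],
       [ 0.00000000e+00,  0.00000000e+00,  0.00000000e+00,
         1.00000000e+00]])}
{'clock': 0.1, 'qpos': array([-1.23484346,  0.62924212,  0.03844715,  1.51826346, -0.02702052,
        0.99630778, -0.0199921 ]), 'qd': array([-6.23433888e-05, -3.78826975e-03,  1.49376284e-03, -3.41832440e-03,
        4.52970604e-04, -1.92370987e-04, -8.86675755e-05]), 'tau': array([ 2.97530627e-03, -5.64533150e+01,  1.23062287e+00, -1.93978339e+01,
        1.13287690e-02,  5.30821737e-03, -1.75190763e-06]), 'eef_pos': array([253.91966781, 597.74391518, 230.4899973 ]), 'tool_rot': array([-3.13988965e+00,  7.14780737e-07,  2.73983469e+00]), 'force': array([ 0.84760778, -0.54167385, -0.39853107]), 'torque': array([-0.00576501, -0.04072319,  0.04469243]), 'gripper_force': 0.0, 'width': 85.25209874910752}
```

View pics/top0.png

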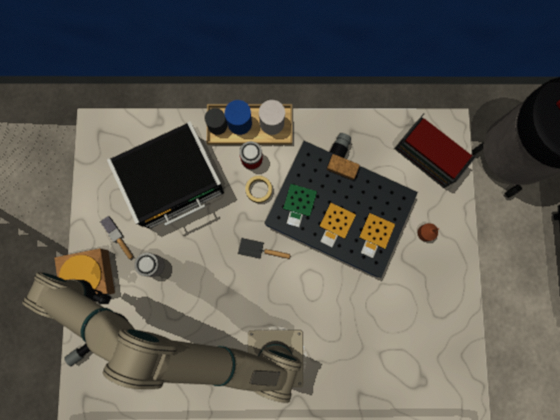

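View pics/scene0.png

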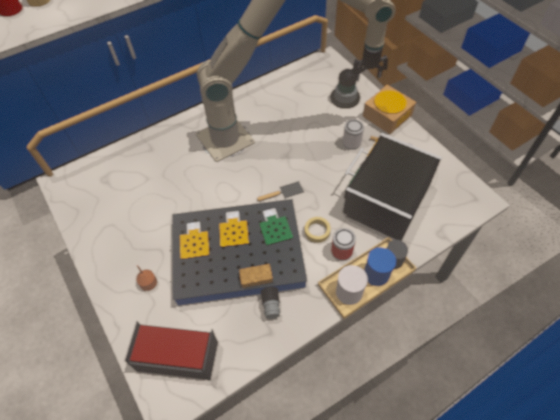

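The top view shows the chest at about (165,178) with its handle around (185,212). The sanding table is near (342,210), with green (299,200), gold (338,220) and gold (377,232) and their tongues towards the front. The arm is at the left.

```bash
cat > h.py <<'E'
from cell import *
import cv2,numpy as np
from scipy.spatial.transform import Rotation as R
def ray(info,px,z):
    px=np.atleast_2d(np.asarray(px,float));T=info["T"]
    d=np.c_[(px[:,0]-info["cx"])/info["fx"],(px[:,1]-info["cy"])/info["fy"],np.ones(len(px))]@T[:3,:3].T
    o=T[:3,3];return (o+d*((z-o[2])/d[:,2])[:,None])[:,:2]
def proj(info,p):
    q=(np.atleast_2d(p)-info["T"][:3,3])@info["T"][:3,:3]
    return np.c_[info["fx"]*q[:,0]/q[:,2]+info["cx"],info["fy"]*q[:,1]/q[:,2]+info["cy"]]
def blobs(m,amin):
    n,l,st,c=cv2.connectedComponentsWithStats(m.astype(np.uint8));return [(l==i,st[i,4],c[i]) for i in range(1,n) if st[i,4]>amin]
def rect(info,m,z):
    ys,xs=np.nonzero(m);return cv2.minAreaRect(ray(info,np.c_[xs,ys],z).astype(np.float32))
def tool(p):  # world point -> tool-frame shift; world yaw direction
    s=read_state();Rt=R.from_euler("xyz",s["tool_rot"]);return Rt.inv().apply(np.asarray(p)-s["eef_pos"])
E
python3 - <<'E'
from h import *
im=cv2.imread("pics/top0.png");hsv=cv2.cvtColor(im,cv2.COLOR_BGR2HSV);I=camera_info("top")
H,S,V=cv2.split(hsv)
roi=np.zeros(H.shape,bool);roi[140:280,265:418]=1
k=np.ones((5,5))
for n,m in(("gold",(H>17)&(H<32)&(S>150)&(V>120)),("green",(H>60)&(H<90)&(S>90)&(V>40)),("metal",(S<50)&(V>130))):
    m=(m&roi).astype(np.uint8)
    if n!="metal": m=cv2.morphologyEx(m,cv2.MORPH_CLOSE,k)
    for b,a,c in blobs(m,40):
        if a<3000: print(n,a,c,ray(I,c,88 if n!="metal" else 82.5),rect(I,b,88))
c=np.array([[304,142],[415,189],[383,275],[267,228]]);print("table corners",ray(I,c,80))
print("handle ends",ray(I,[[166,220],[203,203]],145))
cr=im[120:290,100:420];cv2.imwrite("pics/c0.png",cv2.resize(cr,None,fx=2.5,fy=2.5,interpolation=cv2.INTER_CUBIC))
E
```

```text
gold 784 [336.79464286 221.11096939] [[ 506.71560063 -234.83774021]] ((501.84808349609375, -232.02642822265625), (103.99916076660156, 119.54656219482422), 63.51633834838867)
gold 782 [376.4258312 231.4258312] [[ 467.34617398 -382.46918301]] ((462.6727294921875, -380.31634521484375), (103.3682861328125, 119.37824249267578), 66.10308074951172)
green 798 [299.43734336 200.46867168] [[585.63135775 -95.62984647]] ((580.5787353515625, -94.1275634765625), (105.76210021972656, 121.07312774658203), 73.60774993896484)
metal 1141 [279.04907975 166.40666082] [[719.05928323 -19.56659453]] ((693.2786254882812, 15.813644409179688), (121.21539306640625, 338.04595947265625), 65.12567901611328)
metal 173 [322.0982659  143.23121387] [[ 810.81169629 -186.22281129]] ((802.106689453125, -175.8594207763672), (39.81179428100586, 111.86949920654297), 0.0018137604929506779)
metal 2011 [384.59124814 160.68523123] [[ 741.27173588 -425.56774028]] ((756.9481201171875, -439.01702880859375), (304.5362854003906, 155.69007873535156), 64.51414489746094)
metal 1429 [405.86074178 252.03358992] [[ 390.30764426 -491.00511
[... 297 characters left out ...]
16 262.375     ] [[ 353.62948404 -108.77553386]] ((311.4328308105469, -132.2827911376953), (453.825439453125, 176.6124267578125), 64.40118408203125)
metal 93 [327.20430108 240.3655914 ] [[ 435.0232019  -197.93496598]] ((436.4583435058594, -198.65745544433594), (46.453670501708984, 33.54844665527344), 62.31570816040039)
metal 94 [367.78723404 251.09574468] [[ 394.38304918 -348.61013682]] ((396.1961975097656, -349.0649108886719), (46.55619812011719, 32.57611846923828), 66.40802001953125)
table corners [[ 816.51411231 -116.55111888]
 [ 630.55333574 -538.23751695]
 [ 305.89208914 -402.58056258]
 [ 482.53650281   26.81181862]]
handle ends [[504.93582103 390.32622864]
 [566.84059789 258.50328984]]
```

View pics/c0.png

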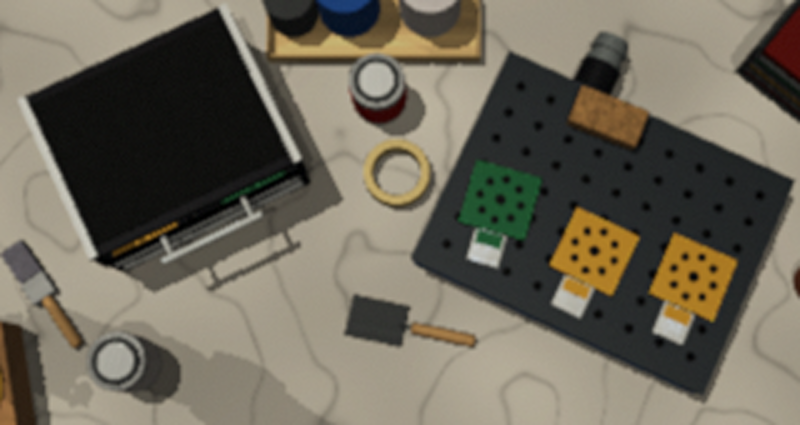

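```bash
cat >> h.py <<'E'
def go(x,y,z,yaw):  # print tool-frame shift + turn to reach TCP with tool down at yaw (deg, nearest half turn)
    s=read_state();Rt=R.from_euler("xyz",s["tool_rot"])
    best=min((R.from_euler("xyz",[180,0,yaw+k],degrees=True) for k in(0,180)),key=lambda q:(Rt.inv()*q).magnitude())
    print("go",np.round(Rt.inv().apply(np.array([x,y,z])-s["eef_pos"]),1),np.round((Rt.inv()*best).as_rotvec(),3),"t",s["clock"],"yaw",np.degrees(s["tool_rot"][2]).round(1))
E
python3 - <<'E'
from h import *
go(536,324,250,115.2)
E
```

```text
go [-366.7 -141.7  -19.3] [-0.002  0.001  0.729] t 0.1 yaw 157.0
```

>>> play_rows:
  deltas: [-25, -10, -20, 0, 0, 0.1, 1, -80, -30, -20, 0, 0, 0.25, 1, -135, -52, -20, 0, 0, 0.4, 1, -190, -73, -20, 0, 0, 0.55, 1, -245, -95, -20, 0, 0, 0.73, 1, -300, -116, -20, 0, 0, 0.73, 1, -345, -133, -20, 0, 0, 0.73, 1, -367, -142, -20, 0, 0, 0.73, 1, -367, -142, -20, 0, 0, 0.73, 0.35, -367, -142, -20, 0, 0, 0.73, 0.35]

```text
clock: 1.35
eef_pos: [535.0, 325.6, 250.9]
tool_rot: [-3.14, -0.001, 2.012]
force: [0.4, 0.0, 0.0]
width: 51.3
gripper_force: 0.0
```

```bash
python3 - <<'E'
from h import *
go(536,324,250,115.2)
I=camera_info("wrist");im=get_image("wrist");np.savez("w1.npz",**I)
cv2.imwrite("pics/w1.png",im[:,:,::-1]);s=read_state();print(s["qpos"],s["eef_pos"],s["width"],I["T"][:3,3])
E
```

```text
go [-1.9  0.2  0.9] [-0.001 -0.001  0.001] t 1.35 yaw 115.3
[-0.7383978   0.584531    0.24294064  1.56792192 -0.15924765  1.00945924
 -0.00740742] [534.77815479 325.95435226 250.97286314] 44.411972840175444 [499.67176553 401.66503747 393.8929604 ]
```

View pics/w1.png

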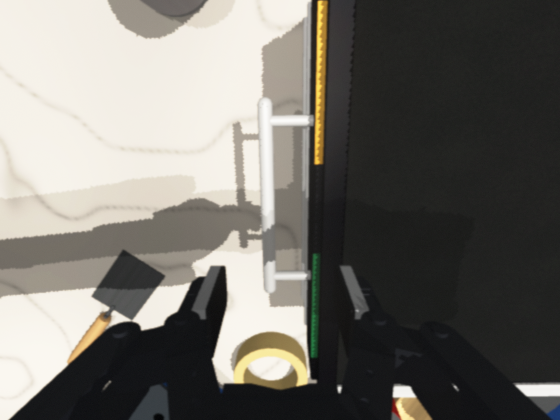

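The wrist view shows the handle bar running from (265,99) to (270,291), with the gold strip to its upper right and the green one below that.

```bash
python3 - <<'E'
from h import *
I=dict(np.load("w1.npz"))
p=ray(I,[[265,100],[270,290],[316,100],[318,260]],145);print(p,np.linalg.norm(p[0]-p[1]),np.degrees(np.arctan2(*(p[0]-p[1])[[0,1]]*[-1,1])))
m=(p[0]+p[1])/2;d=p[0]-p[1];yaw=np.degrees(np.arctan2(-d[0],d[1]));print(m,yaw)
go(*m,136,yaw+90)
E
```

```text
[[490.19646135 396.66360387]
 [558.86801476 255.83584027]
 [523.2611718  412.25225893]
 [583.29216706 299.48451763]] 156.6787836604337 25.995156486937635
[524.53223805 326.24972207] 25.995156486937635
go [  4.5  -9.  115. ] [-0.001 -0.001 -0.012] t 1.4 yaw 115.3
```

>>> play_rows:
  deltas: [4, -9, 0, 0, 0, -0.01, 0.33, 4, -9, 30, 0, 0, -0.01, 0.33, 4, -9, 60, 0, 0, -0.01, 0.33, 4, -9, 85, 0, 0, -0.01, 0.33, 4, -9, 105, 0, 0, -0.01, 0.33, 4, -9, 120, 0, 0, -0.01, 0.33, 4, -9, 120, 0, 0, -0.01, 0.33]

```text
clock: 2.28
eef_pos: [525.5, 324.7, 131.2]
tool_rot: [-3.141, -0.001, 2.021]
force: [-0.2, -0.4, -0.5]
width: 28.4
gripper_force: 0.0
```

>>> play_rows:
  deltas: [0, 0, 0, 0, 0, 0, 0, 0, 0, 0, 0, 0, 0, 0, 0, 0, 0, 0, 0, 0, 0, 0, 0, 0, 0, 0, 0, 0]

```text
clock: 2.78
eef_pos: [526.2, 324.4, 131.6]
tool_rot: [-3.142, -0.001, 2.02]
force: [-2.4, 1.4, 5.1]
width: 9.2
gripper_force: 58.8
```

>>> play_rows:
  deltas: [0, -5, 0, 0, 0, 0, 0, 0, -20, 0, 0, 0, 0, 0, 0, -40, 0, 0, 0, 0, 0, 0, -65, 0, 0, 0, 0, 0, 0, -90, 0, 0, 0, 0, 0, 0, -115, 0, 0, 0, 0, 0, 0, -140, 0, 0, 0, 0, 0, 0, -155, 0, 0, 0, 0, 0, 0, -168, 0, 0, 0, 0, 0, 0, -172, 0, 0, 0, 0, 0]

```text
clock: 4.03
eef_pos: [371.6, 248.8, 131.6]
tool_rot: [3.141, 0.0, 2.02]
force: [2.2, 1.7, 1.0]
width: 9.0
gripper_force: 59.7
```

>>> play_rows:
  deltas: [0, -6, 0, 0, 0, 0, 0, 0, -10, 0, 0, 0, 0, 0, 0, -14, 0, 0, 0, 0, 0, 0, -18, 0, 0, 0, 0, 0, 0, -18, 0, 0, 0, 0, 0]

```text
clock: 4.65
eef_pos: [358.9, 242.7, 131.6]
tool_rot: [3.134, 0.0, 2.019]
force: [8.9, 2.4, -3.2]
width: 8.5
gripper_force: 59.3
```

>>> play_rows:
  deltas: [0, 4, 0, 0, 0, 0, 0, 0, 4, 0, 0, 0, 0, 0.33, 0, 4, 0, 0, 0, 0, 0.33, 0, 4, 0, 0, 0, 0, 0.33, 0, 4, -30, 0, 0, 0, 0.33, 0, 4, -80, 0, 0, 0, 0.33, 0, 50, -130, 0, 0, 0, 0.33, -10, 100, -180, 0, 0, 0, 0.4, -10, 100, -180, 0, 0, 0, 0.4]

```text
clock: 5.78
eef_pos: [453.3, 276.8, 314.2]
tool_rot: [3.135, -0.0, 2.019]
force: [-0.4, -0.4, -0.5]
width: 34.2
gripper_force: 0.0
```

```bash
python3 - <<'E'
from h import *
I=camera_info("wrist");im=get_image("wrist");np.savez("w2.npz",**I)
cv2.imwrite("pics/w2.png",im[:,:,::-1]);s=read_state();print(s["qpos"],s["eef_pos"],s["width"],I["T"][:3,3])
E
```

```text
[-0.81070933  0.37573857  0.2961196   1.74661338 -0.12474916  1.03147537
 -0.02249156] [453.2746554  276.80286591 313.907643  ] 33.81957705811234 [416.38422434 352.28986144 457.14412184]
```

View pics/w2.png

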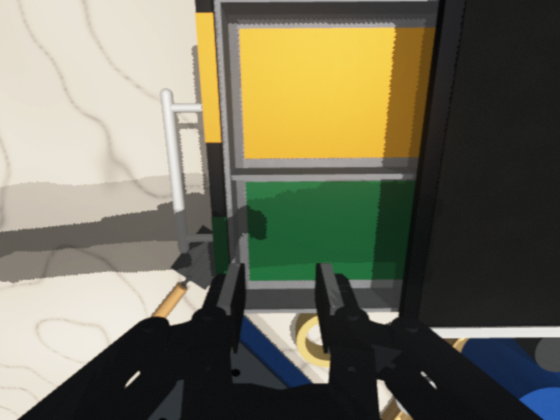

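Both bays are visible. The gold floor spans (240,27) to (430,158), the green floor (247,182) to (413,282), the divider top lies at row 176, and the bar runs from (166,93) to (182,248).

```bash
python3 - <<'E'
from h import *
I=dict(np.load("w2.npz"))
H=np.array([358.9,242.7]);a=np.radians(26.0);u=np.array([np.cos(a),np.sin(a)]);v=np.array([-u[1],u[0]])
def ch(px,z): q=ray(I,px,z)-H;return np.c_[q@u,q@v].round(1)
print("bar",ch([[166,93],[182,248]],145))
print("divider",ch([[232,177],[414,176]],155))
print("goldfloor",ch([[240,27],[243,157]],114))
print("greenfloor",ch([[247,182],[250,280]],114))
print("front wall top",ch([[222,20],[230,165]],155))
print("chest edge",ch([[437,20],[400,320]],175), ch([[455,20],[420,178]],175))
E
```

```text
bar [[  0.7  78.8]
 [ -0.6 -72.9]]
divider [[ 56.8   4.3]
 [227.6   4. ]]
goldfloor [[ 65.9 136.3]
 [ 63.5  16.1]]
greenfloor [[  66.7  -10.6]
 [  65.7 -129.9]]
front wall top [[ 55.6 133.9]
 [ 55.5  15.7]]
chest edge [[ 221.4  129.2]
 [ 223.9 -142.1]] [[235.1 129.1]
 [224.7   6.7]]
```

```bash
python3 - <<'E'
from h import *
go(550,-265,345,157)
E
```

```text
go [-530.2 -147.3  -32.1] [ 0.006  0.002 -0.721] t 5.825 yaw 115.7
```

>>> play_rows:
  deltas: [-30, -8, -15, 0, 0, -0.1, 0.6, -90, -25, -30, 0, 0, -0.25, 0.8, -150, -42, -30, 0, 0, -0.4, 1, -210, -58, -30, 0, 0, -0.55, 1, -270, -75, -30, 0, 0, -0.7, 1, -330, -92, -30, 0.006, 0, -0.72, 1, -390, -108, -30, 0.006, 0, -0.72, 1, -445, -124, -30, 0.006, 0, -0.72, 1, -495, -138, -30, 0.006, 0, -0.72, 1, -530, -147, -30, 0.006, 0, -0.72, 1]

```text
clock: 7.08
eef_pos: [546.1, -267.6, 340.0]
tool_rot: [-3.136, -0.005, 2.737]
force: [1.1, 1.6, 0.3]
width: 85.4
gripper_force: 0.0
```

>>> play_rows:
  deltas: [0, 0, 0, 0, 0, 0, 1, 0, 0, 0, 0, 0, 0, 1, 0, 0, 0, 0, 0, 0, 1]

```text
clock: 7.45
eef_pos: [547.5, -263.5, 341.0]
tool_rot: [-3.137, -0.003, 2.742]
force: [0.3, -0.3, 0.2]
width: 85.1
gripper_force: 0.0
```

```bash
python3 - <<'E'
from h import *
I=camera_info("wrist");im=get_image("wrist");np.savez("w3.npz",**I)
cv2.imwrite("pics/w3.png",im[:,:,::-1]);s=read_state();print(s["clock"],s["qpos"],s["eef_pos"],s["width"],I["T"][:3,3])
E
```

```text
7.5 [ 0.20688077  0.48536759  0.31228618  1.49022073 -0.14966155  1.19223663
  1.71223831] [ 547.57909005 -263.79415971  341.2600579 ] 85.46661195152726 [ 471.22511479 -230.06887436  484.17353604]
```

View pics/w3.png

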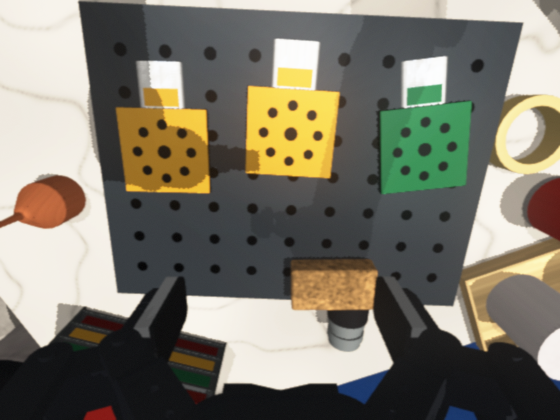

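The wrist view, with the front edge at the top, shows the front edge from (80,0) to (522,22). The pads are at gold (165,150), gold (292,133) and green (425,148), their tongues point at the front edge, and the cork block is at (335,285).

```bash
cat >> h.py <<'E'
def table(I,im): 
    pass
def plates(I,im,zoff=0):
    H,S,V=cv2.split(cv2.cvtColor(im,cv2.COLOR_BGR2HSV));out=[]
    for n,m in(("gold",(H>17)&(H<32)&(S>170)&(V>90)),("green",(H>60)&(H<90)&(S>90)&(V>40))):
        m=cv2.morphologyEx(m.astype(np.uint8),cv2.MORPH_CLOSE,np.ones((11,11)));m=cv2.morphologyEx(m,cv2.MORPH_OPEN,np.ones((45,45)))
        for b,a,c in blobs(m,3000):
            r=rect(I,b,88+zoff);yaw=r[2]
            while yaw>22:yaw-=90
            while yaw<-68:yaw+=90
            out.append((n,np.round(r[0],1),np.round(r[1],1),round(yaw,1)));print(*out[-1])
    return out
E
python3 - <<'E'
from h import *
I=dict(np.load("w3.npz"));im=cv2.imread("pics/w3.png");P=plates(I,im)
f=ray(I,[[80,0],[522,22],[118,293],[452,305]],80);print(f)
d=f[1]-f[0];ty=np.degrees(np.arctan2(-d[0],d[1]));print("front len",np.linalg.norm(d),"yaw",ty)
a=np.radians(ty);u=np.array([np.cos(a),np.sin(a)])
e=(f[0]@u+f[1]@u)/2;print("edge",e,"depth",(f[2:]@u-e),"u",u)
for n,c,s,y in P:
    k=np.radians(y);t=c-100*np.array([np.cos(k),np.sin(k)]);print(n,"tip",t,"dist to edge",t@u-e)
E
```

```text
gold [ 470.9 -381.7] [103.6 100.5] -25.0
gold [ 527.4 -243.9] [101.6  58.2] -22.9
green [586.5 -93.8] [104.6 105.7] -17.3
[[ 294.91522439 -388.78429562]
 [ 499.3684251    41.01395107]
 [ 620.72727914 -544.56714648]
 [ 823.5572182  -112.58010454]]
front len 475.9492033141946 yaw -25.440234560326953
edge 433.3282597214593 depth [361.13885927 358.73275963] u [ 0.90303386 -0.42956937]
gold tip [ 380.2692213  -339.43817383] dist to edge 55.879966792967025
gold tip [ 435.28145944 -204.98760499] dist to edge 47.802034088582616
green tip [491.02392005 -64.06251259] dist to edge 37.60225996923714
```

```bash
python3 - <<'E'
from h import *
I=dict(np.load("w3.npz"))
p=ray(I,[[248,86],[339,91],[332,178],[246,175]],88);t=ray(I,[[275,39],[319,41]],82.5)
print(p,p.mean(0),t.mean(0));d=p.mean(0)-t.mean(0);print(np.linalg.norm(d),np.degrees(np.arctan2(d[1],d[0])))
for a,b in((0,1),(3,2)):
    e=p[b]-p[a];print(np.linalg.norm(e),np.degrees(np.arctan2(-e[0],e[1])))
for q in([[138,61],[182,63]],[[403,58],[446,57]]):print("tip",ray(I,q,82.5).mean(0))
E
```

```text
[[ 443.28617673 -258.86274444]
 [ 488.16147489 -166.2562856 ]
 [ 579.59408735 -207.90777924]
 [ 535.1088027  -303.78345131]] [ 511.53763542 -234.20256515] [ 420.98486331 -190.092005  ]
100.72510140234645 -25.971891841578305
102.90650418397212 -25.853930590951364
105.69335384134598 -24.890795015379386
tip [ 381.7523507  -339.46990924]
tip [492.35707354 -66.17911638]
```

```bash
python3 - <<'E'
from h import *
go(579,-266.7,95,154.3)
E
```

```text
go [-30.7  10.7 246.1] [-0.005 -0.002  0.049] t 7.5 yaw 157.1
```

>>> play_rows:
  deltas: [-31, 11, 30, -0.005, -0.002, 0.05, 0.8, -31, 11, 80, -0.005, -0.002, 0.05, 0.8, -31, 11, 135, -0.005, -0.002, 0.05, 0.8, -31, 11, 185, -0.005, -0.002, 0.05, 0.8, -31, 11, 220, -0.005, -0.002, 0.05, 0.8, -31, 11, 240, -0.005, -0.002, 0.05, 0.8, -31, 11, 250, -0.005, -0.002, 0.05, 0.8, -31, 11, 256, -0.005, -0.002, 0.05, 0.8, -31, 11, 256, -0.005, -0.002, 0.05, 0.8]

```text
clock: 8.62
eef_pos: [579.6, -268.5, 85.6]
tool_rot: [-3.141, 0.001, 2.69]
force: [-0.4, -0.3, 0.6]
width: 68.4
gripper_force: 0.0
```

```bash
python3 - <<'E'
from h import *
go(579,-266.7,76,154.3)
E
```

```text
go [1.3 1.4 9.6] [-0.     0.001 -0.003] t 8.625 yaw 154.1
```

>>> play_rows:
  deltas: [0, 1, 3, 0, 0, 0, 0.8, 0, 1, 6, 0, 0, 0, 0.8, 0, 1, 7, 0, 0, 0, 0.8]

```text
clock: 9.0
eef_pos: [579.6, -267.7, 78.1]
tool_rot: [-3.141, 0.0, 2.69]
force: [0.8, 0.5, 0.4]
width: 67.9
gripper_force: 0.0
```

>>> play_rows:
  deltas: [0, 0, 1, 0, 0, 0, 0.8, 0, 0, 3, 0, 0, 0, 0.8, 0, 0, 3, 0, 0, 0, 0.8]

```text
clock: 9.38
eef_pos: [579.6, -267.7, 75.0]
tool_rot: [-3.141, -0.0, 2.69]
force: [-0.2, 0.7, 0.6]
width: 68.0
gripper_force: 0.0
```

>>> play_rows:
  deltas: [8, 0, 0, 0, 0, 0, 0.8, 18, 0, 0, 0, 0, 0, 0.8, 28, 0, 0, 0, 0, 0, 0.8, 38, 0, 0, 0, 0, 0, 0.8, 48, 0, 0, 0, 0, 0, 0.8, 58, 0, 0, 0, 0, 0, 0.8, 68, 0, 0, 0, 0, 0, 0.8, 77, 0, 0, 0, 0, 0, 0.8, 85, 0, 0, 0, 0, 0, 0.8, 85, 0, 0, 0, 0, 0, 0.8]

```text
clock: 10.62
eef_pos: [502.3, -230.1, 75.1]
tool_rot: [-3.141, -0.001, 2.69]
force: [-0.4, -0.5, 0.7]
width: 68.3
gripper_force: 0.0
```

>>> play_rows:
  deltas: [-10, 0, 0, 0, 0, 0, 0.8, -10, 0, -40, 0, 0, 0, 1, 0, 0, -90, 0, 0, 0, 1, 10, 0, -140, 0, 0, 0, 1, 20, 0, -170, 0, 0, 0, 1, 20, 0, -170, 0, 0, 0, 1, 20, 0, -170, 0, 0, 0, 1]

```text
clock: 11.5
eef_pos: [485.5, -221.7, 244.5]
tool_rot: [-3.141, -0.0, 2.69]
force: [0.4, -0.1, -0.8]
width: 85.1
gripper_force: 0.0
```

```bash
cat >> h.py <<'E'
def snap(n):
    I=camera_info("wrist");im=get_image("wrist")[:,:,::-1].copy();np.savez(n+".npz",**I);cv2.imwrite(f"pics/{n}.png",im);s=read_state();print(s["clock"],s["eef_pos"].round(1),I["T"][:3,3].round(1));return I,im
E
python3 - <<'E'
from h import *
I,im=snap("w4");plates(I,im)
E
```

```text
11.55 [ 485.2 -221.6  244.1] [ 410.5 -184.6  387.5]
gold [ 452.8 -207.6] [104.   84.2] -25.9
gold [ 470.4 -381.8] [104.3  99.6] -25.9
green [585.5 -94. ] [105.  107.9] -16.6
```

View pics/w4.png

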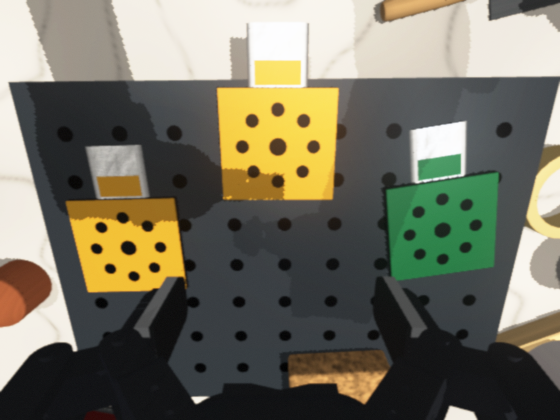

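The middle gold's tongue now overhangs, with its tip corners at (248,23) and (307,24) and the table edge at about row 81 (left (12,84), right (557,77)).

```bash
python3 - <<'E'
from h import *
I=dict(np.load("w4.npz"))
t=ray(I,[[248,23],[307,24]],82.5).mean(0);p=ray(I,[[219,88],[338,88],[333,200],[222,199]],88);e=ray(I,[[12,84],[557,77]],80)
d=p.mean(0)-t;yaw=np.degrees(np.arctan2(d[1],d[0]));u=d/np.linalg.norm(d)
print(t,p.mean(0),np.linalg.norm(d),yaw);de=e[1]-e[0];ty=np.degrees(np.arctan2(-de[0],de[1]));n=np.array([np.cos(np.radians(ty)),np.sin(np.radians(ty))])
print("table yaw",ty,"edge",e@n,"overhang",(e@n).mean()-t@n)
g=t+20*u;print("grip",g);go(*g,110,yaw)
E
```

```text
[ 357.2254797  -160.91255885] [ 446.67627329 -204.06397113] 99.3150988352544 -25.752843019893763
table yaw -25.201965656530636 edge [435.13839159 435.13839159] overhang 43.39810168479846
grip [ 375.23901332 -169.60235784]
go [121.4  -1.1 134.3] [-0.001 -0.002 -0.002] t 11.55 yaw 154.1
```

>>> play_rows:
  deltas: [50, -1, 0, 0, 0, 0, 1, 100, -1, 0, 0, 0, 0, 0.8, 121, -1, 20, 0, 0, 0, 0.78, 121, -1, 70, 0, 0, 0, 0.78, 121, -1, 115, 0, 0, 0, 0.78, 121, -1, 145, 0, 0, 0, 0.78, 121, -1, 160, 0, 0, 0, 0.78, 121, -1, 160, 0, 0, 0, 0.78]

```text
clock: 12.55
eef_pos: [374.6, -169.6, 83.4]
tool_rot: [-3.141, -0.005, 2.689]
force: [0.6, -0.2, -0.5]
width: 66.9
gripper_force: 0.0
```

```bash
python3 - <<'E'
from h import *
go(375.2,-169.6,71.5,-25.7)
E
```

```text
go [-0.5  0.3 11.9] [-0.001 -0.005 -0.004] t 12.55 yaw 154.1
```

>>> play_rows:
  deltas: [0, 0, 6, 0, -0.005, 0, 0.75, 0, 0, 12, 0, -0.005, 0, 0.75, 0, 0, 12, 0, -0.005, 0, 0.75]

```text
clock: 12.92
eef_pos: [375.9, -169.9, 73.1]
tool_rot: [-3.141, 0.005, 2.69]
force: [0.5, -0.0, 0.9]
width: 64.4
gripper_force: 0.0
```

>>> play_rows:
  deltas: [0, 0, 0, 0, 0, 0, 0.5, 0, 0, 0, 0, 0, 0, 0, 0, 0, 0, 0, 0, 0, 0, 0, 0, 0, 0, 0, 0, 0]

```text
clock: 13.42
eef_pos: [376.2, -170.1, 73.8]
tool_rot: [-3.141, 0.006, 2.689]
force: [-1.0, -0.4, 5.7]
width: 45.4
gripper_force: 68.6
```

>>> play_rows:
  deltas: [0, 0, 0, 0, 0, 0, 0.75, 0, 0, 0, 0, 0, 0, 0.75, 0, 0, 4, 0, -0.006, 0, 0.75, 0, 0, 8, 0, -0.006, 0, 0.75, 0, 0, 8, 0, -0.006, 0, 0.75, 0, 0, 8, 0, -0.006, 0, 0.5, 0, 0, 8, 0, -0.006, 0, 0, 0, 0, 8, 0, -0.006, 0, 0, 0, 0, 8, 0, -0.006, 0, 0]

```text
clock: 14.55
eef_pos: [376.0, -170.0, 65.6]
tool_rot: [-3.142, 0.012, 2.689]
force: [-1.1, 0.0, 6.1]
width: 45.9
gripper_force: 68.0
```

```bash
python3 - <<'E'
from h import *
I,im=snap("w5");cv2.imwrite("pics/w5c.png",cv2.resize(im[150:420,100:460],None,fx=2.2,fy=2.2))
E
```

```text
14.6 [ 376.  -170.    65.6] [ 299.4 -132.2  207.5]
```

View pics/w5c.png

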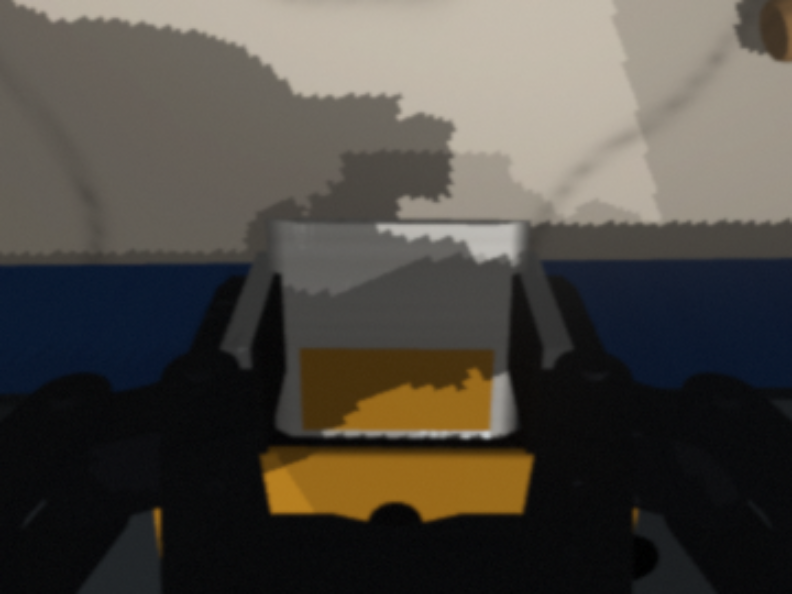

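The tongue sits between the fingers, with the tips near (260,255) and (535,255). I'll lift slightly to test the hold.

>>> play_rows:
  deltas: [0, 0, -3, 0, 0, 0, 0, 0, 0, -8, 0, 0, 0, 0, 0, 0, -12, 0, 0, 0, 0, 0, 0, -12, 0, 0, 0, 0]

```text
clock: 15.1
eef_pos: [376.0, -169.9, 77.4]
tool_rot: [-3.141, 0.012, 2.69]
force: [1.1, -0.9, -2.7]
width: 45.9
gripper_force: 68.3
```

```bash
python3 - <<'E'
from h import *
I,im=snap("w6");cv2.imwrite("pics/w6s.png",get_image("scene")[:,:,::-1]);s=read_state();print(s["force"],s["torque"],s["width"])
sc=cv2.imread("pics/w6s.png")[180:310,150:320]
a=cv2.resize(sc,(510,390));b=im[210:340,180:390];b=cv2.resize(b,(290,180));o=np.zeros((390,800,3),np.uint8);o[:,:510]=a;o[:180,510:]=b;cv2.imwrite("pics/w6c.png",o)
E
```

```text
15.15 [ 375.9 -169.9   77.3] [ 299.4 -132.1  219.3]
[ 0.95943903  0.00904438 -2.08744131] [0.02241783 0.12698404 0.03001928] 46.19569562023219
```

View pics/w6c.png

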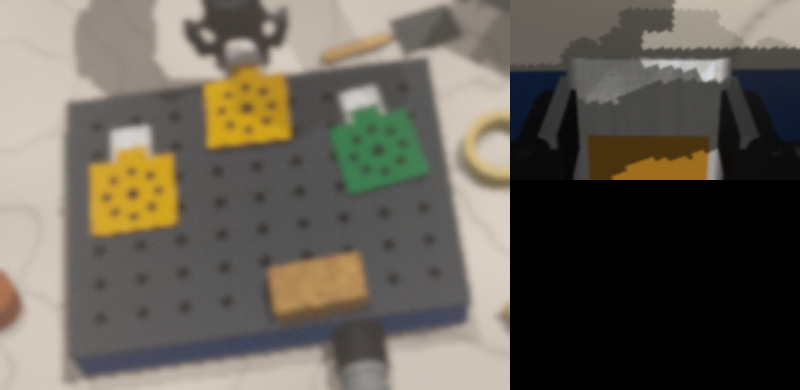

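>>> play_rows:
  deltas: [0, 0, 6, 0, 0, 0, 0, 0, 0, 11, 0, 0, 0, 0, 0, 0, 12, 0, 0, 0, 0, 0, 0, 12, 0, 0, 0, 0.75, 0, 0, 12, 0, 0, 0, 0.75, 0, 0, 7, 0, -0.01, 0, 0.75, 0, 0, 7, 0, -0.01, 0, 0.4, 0, 0, 7, 0, -0.01, 0, 0, 0, 0, 7, 0, -0.01, 0, 0, 0, 0, 7, 0, -0.01, 0, 0]

```text
clock: 16.45
eef_pos: [375.8, -169.9, 70.7]
tool_rot: [-3.141, 0.021, 2.69]
force: [-2.2, 1.0, 9.0]
width: 46.1
gripper_force: 64.2
```

>>> play_rows:
  deltas: [0, 0, -3, 0, 0, 0, 0, 0, 0, -8, 0, 0, 0, 0, 0, 0, -14, 0, 0, 0, 0, 0, 0, -14, 0, 0, 0, 0]

```text
clock: 16.95
eef_pos: [375.8, -169.8, 84.5]
tool_rot: [-3.141, 0.022, 2.69]
force: [0.2, 0.2, -1.3]
width: 45.6
gripper_force: 65.9
```

```bash
python3 - <<'E'
from h import *
s=read_state();print(s["force"],s["torque"],s["width"],s["eef_pos"],s["tool_rot"],s["qpos"])
go(401,347.8,240,26)
E
```

```text
[ 0.15177357  0.15516531 -1.32196322] [0.05627225 0.09941347 0.03445194] 45.64413154969453 [ 375.83507743 -169.82017675   84.52867853] [-3.14092445  0.02173103  2.69008162] [ 0.13320093  0.60604938  0.31937832  2.30952841 -0.67199264  0.2883251
  2.16551192]
go [ 199.8  476.6 -160.2] [-0.01   0.02  -0.905] t 16.95 yaw 154.1
```

```bash
python3 - <<'E'
from h import *
for p in((376,-170,240),(430,-90,250),(470,20,250),(480,120,250),(450,240,250),(401,347.8,240)):go(*p,26)
E
```

```text
go [  -3.6   -0.2 -155.4] [-0.01   0.02  -0.905] t 16.95 yaw 154.1
go [ -17.5   95.3 -165.2] [-0.01   0.02  -0.905] t 16.95 yaw 154.1
go [  -5.5  211.8 -165.5] [-0.01   0.02  -0.905] t 16.95 yaw 154.1
go [  29.1  306.1 -166.3] [-0.01   0.02  -0.905] t 16.95 yaw 154.1
go [ 108.5  401.  -168.1] [-0.01   0.02  -0.905] t 16.95 yaw 154.1
go [ 199.8  476.6 -160.2] [-0.01   0.02  -0.905] t 16.95 yaw 154.1
```

>>> play_rows:
  deltas: [-1, 0, -20, 0, 0, 0, 0, -2, 0, -60, 0, 0, 0, 0, -4, 0, -105, 0, 0, 0, 0, -8, 20, -145, 0, 0, 0, 0, -13, 55, -165, 0, 0, -0.08, 0, -17, 95, -165, 0, 0, -0.18, 0, -14, 135, -165, 0, 0, -0.28, 0, -10, 175, -165, 0, 0, -0.38, 0, -5, 212, -165, 0, 0, -0.48, 0, 5, 250, -165, 0, 0, -0.58, 0]

```text
clock: 18.2
eef_pos: [477.3, 60.0, 248.7]
tool_rot: [-3.129, 0.017, -3.01]
force: [-0.1, -1.3, -1.5]
width: 45.8
gripper_force: 66.0
```

```bash
python3 - <<'E'
from h import *
s=read_state();print(s["force"],s["width"],s["eef_pos"],s["tool_rot"])
for p in((480,120,250),(450,240,250),(401,347.8,240)):go(*p,26)
E
```

```text
[-0.08507928 -1.27094042 -1.48651985] 45.77396874734579 [477.25195091  59.96909439 248.65111497] [-3.12930913  0.01693323 -3.01029795]
go [-10.6  59.1  -1.9] [-0.015  0.015 -0.323] t 18.2 yaw -172.5
go [  3.4 182.   -3.6] [-0.015  0.015 -0.323] t 18.2 yaw -172.5
go [ 38.1 295.4   4.4] [-0.015  0.015 -0.323] t 18.2 yaw -172.5
```

>>> play_rows:
  deltas: [-9, 40, -2, 0, 0, -0.06, 0, -8, 80, -3, 0, 0, -0.14, 0, -5, 125, -4, 0, 0, -0.22, 0, 3, 170, -4, -0.01, 0, -0.3, 0, 13, 215, -2, -0.015, 0, -0.32, 0, 26, 255, 0, -0.015, 0, -0.32, 0, 34, 280, 3, -0.015, 0, -0.32, 0, 38, 295, 4, -0.015, 0, -0.32, 0, 38, 295, 4, -0.015, 0, -0.32, 0, 38, 295, 4, -0.015, 0, -0.32, 0]

```text
clock: 19.45
eef_pos: [402.7, 345.1, 240.8]
tool_rot: [-3.139, 0.015, -2.695]
force: [0.1, -0.6, -1.4]
width: 45.5
gripper_force: 66.0
```

```bash
python3 - <<'E'
from h import *
s=read_state();print(s["force"],s["width"],s["eef_pos"],s["tool_rot"])
go(401,347.8,110,26)
I,im=snap("w7")
E
```

```text
[ 0.14250039 -0.56473921 -1.35039236] 45.549458083542675 [402.72041505 345.05744171 240.77025454] [-3.13853008  0.01505211 -2.695297  ]
go [  2.3   3.6 130.7] [-0.003  0.015 -0.008] t 19.45 yaw -154.4
19.5 [402.8 345.  240.8] [325.3 309.  382.4]
```

View pics/w7.png

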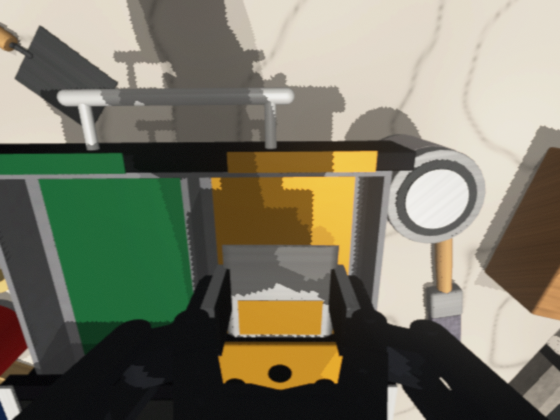

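The plate is over the gold bay, with the tongue centred near column 281 and the bay floor spanning 213 to 357.

>>> play_rows:
  deltas: [2, 3, 15, -0.003, 0, -0.008, 0, 2, 3.5, 45, -0.003, 0, -0.008, 0, 2, 3.5, 75, -0.003, 0, -0.008, 0, 2, 3.5, 98, -0.003, 0, -0.008, 0, 2, 3.5, 113, -0.003, 0, -0.008, 0, 2, 3.5, 122, -0.003, 0, -0.008, 0, 2, 3.5, 127, -0.003, 0, -0.008, 0, 2, 3.5, 127, -0.003, 0, -0.008, 0]

```text
clock: 20.5
eef_pos: [400.6, 349.5, 113.8]
tool_rot: [3.141, 0.015, -2.685]
force: [0.9, -0.1, -2.3]
width: 45.8
gripper_force: 66.0
```

>>> play_rows:
  deltas: [0, 0, 1, 0, 0, 0, 0, 0, 0, 2, 0, 0, 0, 0, 0, 0, 3, 0, 0, 0, 0, 0, 0, 3, 0, 0, 0, 0]

```text
clock: 21.0
eef_pos: [401.1, 349.9, 111.9]
tool_rot: [3.14, 0.017, -2.685]
force: [-0.8, -1.1, 7.2]
width: 45.6
gripper_force: 70.9
```

>>> play_rows:
  deltas: [0, 0, -2, 0, 0, 0, 0, 0, 0, -1.5, 0, 0.02, 0, 0, 0, 0, -1.5, 0, 0.04, 0, 0, 0, 0, -1, 0, 0.055, 0, 0, 0, 0, -1, 0, 0.055, 0, 0]

```text
clock: 21.62
eef_pos: [401.2, 349.9, 112.1]
tool_rot: [3.14, -0.039, -2.685]
force: [-0.8, 0.2, 5.5]
width: 45.4
gripper_force: 68.6
```

>>> play_rows:
  deltas: [0, 0, 0, 0, 0, 0, 0.58, 0, 0, 0, 0, 0, 0, 0.64, 0, 0, 0, 0, 0, 0, 0.7, 0, 0, 0, 0, 0, 0, 0.8, 0, 0, -1, 0, -0.04, 0, 0.8, 0, 0, -20, 0, -0.04, 0, 0.8, 0, 0, -60, 0, -0.04, 0, 0.8, 0, 0, -110, 0, -0.04, 0, 0.8, 0, 0, -150, 0, -0.04, 0, 0.8, 0, 0, -170, 0, -0.04, 0, 1]

```text
clock: 22.88
eef_pos: [407.4, 352.8, 284.0]
tool_rot: [3.14, 0.003, -2.685]
force: [-0.2, 0.0, -0.0]
width: 84.1
gripper_force: 0.0
```

```bash
python3 - <<'E'
from h import *
s=read_state();print(s["force"],s["eef_pos"],s["tool_rot"])
I,im=snap("w8")
# next: green push start behind pad
c=np.array([585.9,-93.9]);k=np.radians(-17.0);p=c+75*np.array([np.cos(k),np.sin(k)]);print(p)
for q in((480,240,270),(500,120,270),(560,0,270),(*p,200)):go(*q,-17)
E
```

```text
[-0.21590317  0.04604016 -0.04589316] [407.40577241 352.7851327  283.978119  ] [ 3.139604    0.0034011  -2.68533123]
22.925 [408.3 353.4 285.6] [332.2 316.  426.6]
[ 657.6228567  -115.82787785]
go [ -14.3 -133.5   15.3] [0.005 0.005 0.753] t 22.925 yaw -153.9
go [  20.6 -250.    14.7] [0.005 0.005 0.753] t 22.925 yaw -153.9
go [  19.6 -384.2   14.3] [0.005 0.005 0.753] t 22.925 yaw -153.9
go [ -16.6 -531.4   84.1] [0.005 0.005 0.753] t 22.925 yaw -153.9
```

View pics/w8.png

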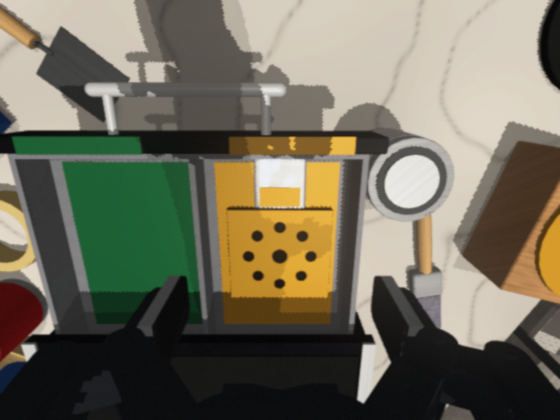

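The gold plate lies flat in the gold bay, tongue at the front (pad about (228..333, 207..298)). Next is the green one.

```bash
python3 - <<'E'
from h import *
go(600,-110,290,-17)
I=dict(np.load("w8.npz"));p=ray(I,[[228,208],[332,208],[334,297],[228,296]],122);t=ray(I,[[255,160],[306,160]],116.5)
print(p.mean(0),t.mean(0),p.mean(0)-t.mean(0))
C=np.array([357.4,245.8]);u=np.array([.8988,.4384]);v=np.array([-u[1],u[0]]);print([((q-C)@u,(q-C)@v) for q in(p.mean(0),t.mean(0))])
E
```

```text
go [  32.  -500.5   -6.1] [0.005 0.005 0.753] t 22.925 yaw -153.9
[468.61022521 384.30826225] [382.11636576 341.77817346] [86.49385944 42.53008878]
[(np.float64(160.677772582928), np.float64(75.73666337667467)), (np.float64(64.2919007930898), np.float64(75.42952755747727))]
```

>>> play_rows:
  deltas: [-5, -30, 0, 0, 0, 0.05, 1, -10, -85, -6, 0, 0, 0.15, 1, -10, -140, -6, 0, 0, 0.27, 1, 0, -195, -6, 0, 0, 0.4, 1, 10, -250, -6, 0, 0, 0.52, 1, 20, -305, -6, 0, 0, 0.64, 1, 30, -360, -6, 0.005, 0.005, 0.75, 1, 32, -415, -6, 0.005, 0.005, 0.75, 1, 32, -465, -6, 0.005, 0.005, 0.75, 1, 32, -500, -6, 0.005, 0.005, 0.75, 1]

```text
clock: 24.18
eef_pos: [598.3, -113.3, 286.2]
tool_rot: [-3.135, -0.004, 2.846]
force: [0.1, 0.7, -0.4]
width: 85.3
gripper_force: 0.0
```

>>> play_rows:
  deltas: [0, 0, 0, 0, 0, 0, 0.9, 0, 0, 0, 0, 0, 0, 0.8, 0, 0, 0, 0, 0, 0, 0.8]

```text
clock: 24.55
eef_pos: [597.9, -108.9, 286.8]
tool_rot: [-3.137, -0.004, 2.85]
force: [-0.1, -0.1, 0.2]
width: 68.4
gripper_force: 0.0
```

```bash
cat >> h.py <<'E'
def tongue(I,im,c,yaw,z=82.5):
    """bright aluminium tongue near the pad at c: refined tip from its blob"""
    k=np.radians(yaw);u=np.array([np.cos(k),np.sin(k)]);v=np.array([-u[1],u[0]])
    H,S,V=cv2.split(cv2.cvtColor(im,cv2.COLOR_BGR2HSV))
    pc=lambda a,b:proj(I,[*(c+a*u+b*v),z])[0]
    roi=np.zeros(H.shape,np.uint8);cv2.fillPoly(roi,[np.array([pc(-52,-30),pc(-52,30),pc(-106,30),pc(-106,-30)]).astype(np.int32)],1)
    ys,xs=np.nonzero((roi>0)&(S<60)&(V>100));q=ray(I,np.c_[xs,ys],z)-c;a,b=q@u,q@v
    print("tongue x",np.percentile(a,[1,99]).round(1),"y",np.percentile(b,[2,98]).round(1),len(a))
N=np.array([.904,-.4275]);E0=434.3   # table front edge: p.N=E0
def look(n,zoff=0):
    I,im=snap(n);P=plates(I,im,zoff)
    for q in P:
        if min(q[2])>95:
            k=np.radians(q[3]);t=q[1]-100*np.array([np.cos(k),np.sin(k)]);print(q[0],"tip",t.round(1),"dist",(t@N-E0).round(1));tongue(I,im,q[1],q[3])
E
python3 - <<'E'
from h import *
look("w9")
E
```

```text
24.6 [ 598. -109.  287.] [518.8 -83.8 430. ]
gold [ 483.4 -354.5] [ 44.1 103.9] -29.8
green [589.  -94.9] [104.6  99.1] -16.7
green tip [493.2 -66.2] dist 39.9
tongue x [-106.2  -52.2] y [-29.6  29.2] 2853
```

```bash
python3 - <<'E'
from h import *
go(662.2,-121.2,76,-25.3)
E
```

```text
go [-65.8   7.8 210.7] [-0.005 -0.004  0.15 ] t 24.6 yaw 163.3
```

>>> play_rows:
  deltas: [-30, 4, 10, -0.005, -0.004, 0.1, 0.8, -62, 8, 40, -0.005, -0.004, 0.15, 0.8, -66, 8, 90, -0.005, -0.004, 0.15, 0.8, -66, 8, 140, -0.005, -0.004, 0.15, 0.8, -66, 8, 175, -0.005, -0.004, 0.15, 0.8, -66, 8, 195, -0.005, -0.004, 0.15, 0.8, -66, 8, 205, -0.005, -0.004, 0.15, 0.8, -66, 8, 210, -0.005, -0.004, 0.15, 0.8, -66, 8, 210, -0.005, -0.004, 0.15, 0.8]

```text
clock: 25.72
eef_pos: [663.3, -123.2, 77.7]
tool_rot: [-3.141, 0.003, 2.698]
force: [0.7, -0.2, -0.0]
width: 68.4
gripper_force: 0.0
```

```bash
python3 - <<'E'
from h import *
s=read_state();print(s["eef_pos"]@np.r_[N,0],s["force"]);go(662.2,-121.2,76,-25.3);x=s["eef_pos"][:2];d=(x@N-551);go(*(x-d*N),76,-25.3)
E
```

```text
652.2534825535255 [ 0.70814266 -0.2052458  -0.01652351]
go [1.8 1.3 1.7] [-0.     0.003 -0.002] t 25.725 yaw 154.6
go [101.3  -0.2   1.5] [-0.     0.003 -0.002] t 25.725 yaw 154.6
```

>>> play_rows:
  deltas: [10, 1, 1, 0, 0, 0, 0.8, 22, 1, 1, 0, 0, 0, 0.8, 34, 1, 1, 0, 0, 0, 0.8, 46, 1, 1, 0, 0, 0, 0.8, 57, 1, 1, 0, 0, 0, 0.8, 68, 1, 1, 0, 0, 0, 0.8, 79, 1, 1, 0, 0, 0, 0.8, 90, 1, 1, 0, 0, 0, 0.8, 100, 1, 1, 0, 0, 0, 0.8, 100, 1, 1, 0, 0, 0, 0.8]

```text
clock: 26.98
eef_pos: [571.3, -78.3, 75.4]
tool_rot: [-3.141, -0.001, 2.698]
force: [-0.4, -0.0, -0.3]
width: 68.4
gripper_force: 0.0
```

>>> play_rows:
  deltas: [-10, 0, 0, 0, 0, 0, 0.8, -10, 0, -40, 0, 0, 0, 1, 0, 0, -90, 0, 0, 0, 1, 10, 0, -140, 0, 0, 0, 1, 20, 0, -170, 0, 0, 0, 1, 20, 0, -170, 0, 0, 0, 1, 20, 0, -170, 0, 0, 0, 1]

```text
clock: 27.85
eef_pos: [554.7, -70.4, 245.0]
tool_rot: [-3.14, 0.0, 2.698]
force: [0.4, -0.6, -0.4]
width: 85.2
gripper_force: 0.0
```

```bash
python3 - <<'E'
from h import *
look("w10")
E
```

```text
27.9 [554.4 -70.4 244.6] [479.4 -33.7 387.8]
green [515.5 -51.3] [104.5  98.8] -25.4
green tip [425.2  -8.4] dist -46.4
tongue x [-106.5  -53.5] y [-29.6  29.1] 3983
```

View pics/w10.png

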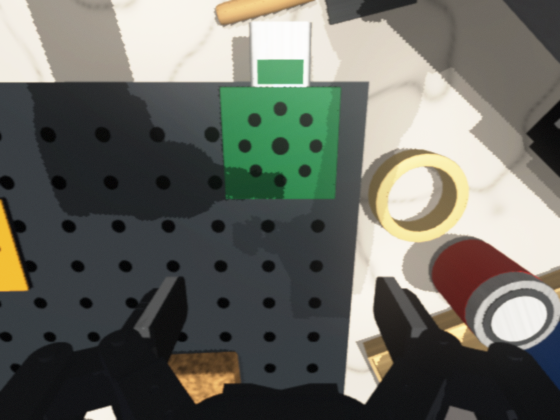

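The green plate is squared to the edge and its tongue overhangs, with tip corners at (250,21) and (311,22) and the table edge at row 82.

```bash
python3 - <<'E'
from h import *
I=dict(np.load("w10.npz"))
t=ray(I,[[250,21],[311,22]],82.5).mean(0);e=ray(I,[[5,83],[365,82]],80)@N
print(t,e,e.mean()-t@N);g=t+20*N;print(g);go(*g,100,-25.4)
E
```

```text
[425.76798613  -7.88971791] [434.61688661 434.45638098] 46.269519926452915
[443.84798613 -16.43971791]
go [123.    1.5 144.6] [-0.002 -0.    -0.   ] t 27.9 yaw 154.6
```

>>> play_rows:
  deltas: [50, 1, 0, 0, 0, 0, 0.9, 100, 1.5, 0, 0, 0, 0, 0.78, 123, 1.5, 20, 0, 0, 0, 0.78, 123, 1.5, 70, 0, 0, 0, 0.78, 123, 1.5, 115, 0, 0, 0, 0.75, 123, 1.5, 145, 0, 0, 0, 0.75, 123, 1.5, 163, 0, 0, 0, 0.75, 123, 1.5, 171, 0, 0, 0, 0.75, 123, 1.5, 171, 0, 0, 0, 0.75]

```text
clock: 29.02
eef_pos: [443.9, -16.8, 73.9]
tool_rot: [-3.14, -0.0, 2.697]
force: [-0.3, 0.8, -0.2]
width: 64.1
gripper_force: 0.0
```

```bash
python3 - <<'E'
from h import *
go(443.8,-16.4,72.5,-25.4)
E
```

```text
go [0.3 0.3 1.4] [-0.002 -0.    -0.001] t 29.025 yaw 154.5
```

Close, then lift a little.

>>> play_rows:
  deltas: [0, 0, 2, 0, 0, 0, 0.75, 0, 0, 2, 0, 0, 0, 0.5, 0, 0, 2, 0, 0, 0, 0, 0, 0, 2, 0, 0, 0, 0, 0, 0, 2, 0, 0, 0, 0]

```text
clock: 29.65
eef_pos: [444.8, -16.4, 73.4]
tool_rot: [3.142, 0.003, 2.698]
force: [-1.0, 0.5, 5.7]
width: 45.6
gripper_force: 65.0
```

>>> play_rows:
  deltas: [0, 0, -3, 0, 0, 0, 0, 0, 0, -8, 0, 0, 0, 0, 0, 0, -14, 0, 0, 0, 0, 0, 0, -14, 0, 0, 0, 0]

```text
clock: 30.15
eef_pos: [444.5, -16.4, 87.0]
tool_rot: [-3.141, 0.002, 2.698]
force: [0.6, -0.2, -2.1]
width: 45.7
gripper_force: 66.3
```

```bash
python3 - <<'E'
from h import *
s=read_state();print(s["force"],s["torque"],s["width"],s["eef_pos"],s["tool_rot"],s["qpos"])
for p in((470,40,240),(480,120,250),(464.7,217.4,240)):go(*p,26)
E
```

```text
[ 0.55382926 -0.20471947 -2.13247555] [ 0.02572405  0.09554557 -0.03600974] 45.68530242233803 [444.47177272 -16.3609558   86.9754418 ] [-3.14095380e+00  1.83797124e-03  2.69818767e+00] [-0.32880339  0.64930623  0.44503801  2.2093589  -0.69126035  0.41839767
  1.80863719]
go [   0.8   61.8 -153.1] [-0.001  0.001 -0.897] t 30.15 yaw 154.6
go [  26.1  138.3 -163.2] [-0.001  0.001 -0.897] t 30.15 yaw 154.6
go [  81.7  219.7 -153.3] [-0.001  0.001 -0.897] t 30.15 yaw 154.6
```

>>> play_rows:
  deltas: [0, 0, -20, 0, 0, 0, 0, 0, 0, -65, 0, 0, 0, 0, 0, 5, -110, 0, 0, -0.08, 0, 0, 30, -145, 0, 0, -0.2, 0, 1, 62, -155, 0, 0, -0.34, 0, 12, 100, -160, 0, 0, -0.48, 0, 26, 138, -160, 0, 0, -0.62, 0, 46, 172, -158, 0, 0, -0.76, 0, 68, 202, -155, 0, 0, -0.88, 0, 80, 219, -153, 0, 0, -0.9, 0]

```text
clock: 31.4
eef_pos: [464.9, 217.7, 238.7]
tool_rot: [-3.141, -0.001, -2.683]
force: [0.7, -0.1, -1.9]
width: 45.6
gripper_force: 66.7
```

>>> play_rows:
  deltas: [0, 0, 0, 0, 0, 0, 0, 0, 0, 0, 0, 0, 0, 0, 0, 0, 0, 0, 0, 0, 0]

```text
clock: 31.78
eef_pos: [466.4, 214.2, 239.5]
tool_rot: [-3.139, 0.0, -2.688]
force: [0.0, 0.3, -1.2]
width: 45.3
gripper_force: 66.7
```

```bash
python3 - <<'E'
from h import *
s=read_state();print(s["force"],s["width"],s["eef_pos"],s["tool_rot"])
go(463.7,219.2,113,26)
E
```

```text
[ 0.04438784  0.27649795 -1.20675652] 45.32351021756908 [466.38181856 214.19767597 239.45465128] [-3.13931524e+00  9.53855603e-05 -2.68845766e+00]
go [  0.2   6.  126.4] [-0.002  0.    -0.001] t 31.775 yaw -154.0
```

>>> play_rows:
  deltas: [2, 3, 15, 0, 0, 0, 0, 2, 4, 45, 0, 0, 0, 0, 2, 4, 75, 0, 0, 0, 0, 2, 4, 98, 0, 0, 0, 0, 2, 4, 112, 0, 0, 0, 0, 2, 4, 120, 0, 0, 0, 0, 2, 4, 124, 0, 0, 0, 0, 2, 4, 124, 0, 0, 0, 0]

```text
clock: 32.78
eef_pos: [462.8, 218.5, 115.6]
tool_rot: [-3.14, 0.001, -2.685]
force: [0.9, 0.2, -1.6]
width: 45.2
gripper_force: 66.7
```

>>> play_rows:
  deltas: [0, 0, 1, 0, 0, 0, 0, 0, 0, 2, 0, 0, 0, 0, 0, 0, 2.5, 0, 0.02, 0, 0, 0, 0, 2.5, 0, 0.035, 0, 0, 0, 0, 2.5, 0, 0.035, 0, 0]

```text
clock: 33.4
eef_pos: [463.2, 218.8, 112.8]
tool_rot: [-3.14, -0.034, -2.685]
force: [0.2, 0.8, -0.3]
width: 45.8
gripper_force: 66.3
```

>>> play_rows:
  deltas: [0, 0, 0.5, 0, 0.01, 0, 0, 0, 0, 1, 0, 0.02, 0, 0, 0, 0, 1, 0, 0.02, 0, 0]

```text
clock: 33.78
eef_pos: [462.8, 218.6, 112.3]
tool_rot: [-3.14, -0.055, -2.685]
force: [0.1, 0.0, 4.7]
width: 45.5
gripper_force: 69.0
```

Contact made; release gently and rise.

>>> play_rows:
  deltas: [0, 0, 0, 0, 0, 0, 0.58, 0, 0, 0, 0, 0, 0, 0.64, 0, 0, 0, 0, 0, 0, 0.7, 0, 0, 0, 0, 0, 0, 0.78, 0, 0, -1, 0, -0.055, 0, 0.78, 0, 0, -20, 0, -0.055, 0, 0.78, 0, 0, -60, 0, -0.055, 0, 0.78, 0, 0, -110, 0, -0.055, 0, 0.8, 0, 0, -150, 0, -0.055, 0, 0.8, 0, 0, -160, 0, -0.055, 0, 1]

```text
clock: 35.02
eef_pos: [471.5, 222.9, 274.0]
tool_rot: [-3.14, 0.005, -2.685]
force: [-0.0, -0.4, -0.6]
width: 83.9
gripper_force: 0.0
```

```bash
python3 - <<'E'
from h import *
I,im=snap("w11");P=plates(I,im,34)
C=np.array([357.4,245.8]);u=np.array([.8988,.4384]);v=np.array([-u[1],u[0]])
for q in P:print(q[0],(q[1]-C)@u,(q[1]-C)@v)
go(470,120,280,-24);go(510,-330,290,-24)
E
```

```text
35.075 [471.3 223.  273.8] [395.9 186.5 416.5]
gold [465.5 375. ] [125.9 115.4] -63.7
green [540.  253.3] [155.8 116.5] -63.9
gold 153.80156000000002 68.73391999999998
green 167.40888000000004 -73.31084000000001
go [ 46.5 -91.9  -6.3] [0.001 0.004 0.875] t 35.075 yaw -153.9
go [ 208.9 -513.4  -16.6] [0.001 0.004 0.875] t 35.075 yaw -153.9
```

>>> play_rows:
  deltas: [15, -40, -10, 0, 0, 0.08, 1, 38, -92, -15, 0, 0, 0.2, 1, 61, -145, -15, 0, 0, 0.32, 1, 84, -200, -15, 0, 0, 0.44, 1, 106, -255, -15, 0, 0, 0.56, 1, 128, -310, -15, 0, 0, 0.68, 1, 150, -365, -15, 0, 0, 0.8, 1, 172, -420, -15, 0, 0, 0.87, 1, 192, -470, -15, 0, 0, 0.87, 0.9, 209, -513, -15, 0, 0, 0.87, 0.8]

```text
clock: 36.33
eef_pos: [507.7, -331.8, 285.3]
tool_rot: [-3.141, -0.002, 2.727]
force: [0.8, 0.6, 0.5]
width: 68.6
gripper_force: 0.0
```

>>> play_rows:
  deltas: [0, 0, 0, 0, 0, 0, 0.8, 0, 0, 0, 0, 0, 0, 0.8, 0, 0, 0, 0, 0, 0, 0.8]

```text
clock: 36.7
eef_pos: [509.0, -328.1, 286.6]
tool_rot: [3.141, -0.0, 2.73]
force: [0.3, -0.2, 0.3]
width: 68.5
gripper_force: 0.0
```

```bash
python3 - <<'E'
from h import *
look("w12")
E
```

```text
36.75 [ 509.1 -328.2  286.9] [ 432.5 -294.1  429.5]
gold [ 470.4 -382.5] [103.1 100. ] -24.4
gold tip [ 379.3 -341.2] dist 54.5
tongue x [-105.6  -53.7] y [-25.2  28.9] 2307
```

```bash
python3 - <<'E'
from h import *
go(538,-413.5,76,-25.3)
E
```

```text
go [-60.5 -66.7 210.9] [0.   0.   0.03] t 36.75 yaw 156.4
```

>>> play_rows:
  deltas: [-28, -30, 0, 0, 0, 0.03, 0.8, -56, -62, 20, 0, 0, 0.03, 0.8, -60, -67, 70, 0, 0, 0.03, 0.8, -60, -67, 125, 0, 0, 0.03, 0.8, -60, -67, 170, 0, 0, 0.03, 0.8, -60, -67, 195, 0, 0, 0.03, 0.8, -60, -67, 205, 0, 0, 0.03, 0.8, -60, -67, 210, 0, 0, 0.03, 0.8, -60, -67, 210, 0, 0, 0.03, 0.8]

```text
clock: 37.88
eef_pos: [537.4, -416.0, 78.3]
tool_rot: [-3.14, 0.003, 2.698]
force: [0.4, 0.5, 0.3]
width: 68.1
gripper_force: 0.0
```

```bash
python3 - <<'E'
from h import *
s=read_state();print(s["force"],s["eef_pos"]);x=s["eef_pos"][:2];go(*(x-(x@N-551)*N),76,-25.3)
E
```

```text
[0.41577868 0.51440004 0.30410191] [ 537.39851681 -415.99912448   78.33015136]
go [112.7  -0.2   2. ] [-0.001  0.003 -0.002] t 37.875 yaw 154.6
```

>>> play_rows:
  deltas: [10, 1, 2, 0, 0, 0, 0.8, 22, 2, 2, 0, 0, 0, 0.8, 34, 2, 2, 0, 0, 0, 0.8, 47, 2, 2, 0, 0, 0, 0.8, 60, 2, 2, 0, 0, 0, 0.8, 73, 2, 2, 0, 0, 0, 0.8, 85, 2, 2, 0, 0, 0, 0.8, 97, 2, 2, 0, 0, 0, 0.8, 110, 2, 2, 0, 0, 0, 0.8, 112, 2, 2, 0, 0, 0, 0.8]

```text
clock: 39.12
eef_pos: [435.0, -365.2, 75.1]
tool_rot: [-3.141, -0.001, 2.697]
force: [0.3, -0.3, 0.5]
width: 68.3
gripper_force: 0.0
```

>>> play_rows:
  deltas: [-10, 0, 0, 0, 0, 0, 0.8, -10, 0, -40, 0, 0, 0, 1, 0, 0, -90, 0, 0, 0, 1, 10, 0, -140, 0, 0, 0, 1, 20, 0, -170, 0, 0, 0, 1, 20, 0, -170, 0, 0, 0, 1, 20, 0, -170, 0, 0, 0, 1]

```text
clock: 40.0
eef_pos: [418.9, -356.7, 244.5]
tool_rot: [-3.141, 0.0, 2.699]
force: [0.1, 0.8, 0.2]
width: 85.3
gripper_force: 0.0
```

```bash
python3 - <<'E'
from h import *
look("w13")
I=dict(np.load("w13.npz"));im=cv2.imread("pics/w13.png");H,S,V=cv2.split(cv2.cvtColor(im,cv2.COLOR_BGR2HSV))
m=(H>17)&(H<32)&(S>150)&(V>60);ys,xs=np.nonzero(m);print(len(ys))
m=cv2.morphologyEx(m.astype(np.uint8),cv2.MORPH_CLOSE,np.ones((21,21)))
for b,a,c in blobs(m,300):
    r=np.nonzero(b);print(a,c,r[1].min(),r[1].max(),r[0].min(),r[0].max(),rect(I,b,88))
E
```

```text
40.05 [ 418.7 -356.6  244.1] [ 343.5 -320.2  387.3]
gold [ 388.6 -340.9] [104.3  81.7] -25.4
12140
13576 [280.17641426 139.96007661] 220 340 70 199 ((374.44342041015625, -334.289306640625), (105.16969299316406, 112.91163635253906), 64.61774444580078)
```

```bash
python3 - <<'E'
from h import *
for n,rows in(("w10",199),("w13",199)):
    I=dict(np.load(n+".npz"));im=cv2.imread(f"pics/{n}.png");H,S,V=cv2.split(cv2.cvtColor(im,cv2.COLOR_BGR2HSV))
    row=lambda y:np.nonzero((S[y]<60)&(V[y]>100)&(np.arange(560)>230)&(np.arange(560)<330))[0]
    rc=ray(I,[[222.5,rows],[337.5,rows]],88).mean(0);print(n,rc,rc-130*N)
    for y in (30,45,55):r=row(y);print(y,r.min(),r.max(),len(r))
g=rc-130*N;print("tip est overhang",E0-(rc-150*N)@N);go(*g,72.5,-25.4)
E
```

```text
w10 [561.15213999 -72.70560827] [443.63213999 -17.13060827]
30 231 329 99
45 231 329 99
55 231 329 99
w13 [ 425.26637545 -358.87527782] [ 307.74637545 -303.30027782]
30 231 329 99
45 231 329 99
55 231 329 99
tip est overhang 46.43585282264803
go [122.9   0.7 171.6] [-0.001 -0.001  0.   ] t 40.05 yaw 154.6
```

>>> play_rows:
  deltas: [50, 1, 0, 0, 0, 0, 0.9, 100, 1, 0, 0, 0, 0, 0.78, 123, 1, 20, 0, 0, 0, 0.78, 123, 1, 70, 0, 0, 0, 0.78, 123, 1, 115, 0, 0, 0, 0.75, 123, 1, 145, 0, 0, 0, 0.75, 123, 1, 163, 0, 0, 0, 0.75, 123, 1, 172, 0, 0, 0, 0.75, 123, 1, 172, 0, 0, 0, 0.75]

```text
clock: 41.18
eef_pos: [307.4, -303.5, 72.4]
tool_rot: [-3.141, -0.0, 2.698]
force: [-0.4, 0.2, 0.9]
width: 63.9
gripper_force: 0.0
```

>>> play_rows:
  deltas: [0, 0, 1, 0, 0, 0, 0.75, 0, 0, 1, 0, 0, 0, 0.5, 0, 0, 1, 0, 0, 0, 0, 0, 0, 1, 0, 0, 0, 0, 0, 0, 1, 0, 0, 0, 0]

```text
clock: 41.8
eef_pos: [308.2, -303.9, 72.9]
tool_rot: [-3.141, 0.003, 2.698]
force: [-0.7, -0.3, 6.7]
width: 45.8
gripper_force: 60.3
```

>>> play_rows:
  deltas: [0, 0, -3, 0, 0, 0, 0, 0, 0, -8, 0, 0, 0, 0, 0, 0, -14, 0, 0, 0, 0, 0, 0, -14, 0, 0, 0, 0]

```text
clock: 42.3
eef_pos: [308.0, -303.7, 86.5]
tool_rot: [-3.14, 0.002, 2.698]
force: [-0.5, 0.2, -1.4]
width: 45.7
gripper_force: 61.5
```

```bash
python3 - <<'E'
from h import *
s=read_state();print(s["force"],s["torque"],s["width"],s["eef_pos"],s["tool_rot"],s["qpos"])
for p in((400,-220,250),(455,-80,255),(475,60,255),(470,180,255),(401,347.8,250)):go(*p,26)
E
```

```text
[-0.54455144  0.22244162 -1.35776267] [0.08283584 0.09963003 0.00639667] 45.74542533997249 [ 307.95259755 -303.73811887   86.50190209] [-3.14038334e+00  1.83497120e-03  2.69821796e+00] [ 0.40409802  0.6434192   0.45499212  2.24182464 -0.73767807  0.40195381
  2.60056075]
go [ -47.5  114.9 -163.6] [-0.002  0.001 -0.897] t 42.3 yaw 154.6
go [ -37.2  265.  -168.8] [-0.002  0.001 -0.897] t 42.3 yaw 154.6
go [   4.8  400.  -169. ] [-0.002  0.001 -0.897] t 42.3 yaw 154.6
go [  60.8  506.3 -169.2] [-0.002  0.001 -0.897] t 42.3 yaw 154.6
go [ 195.2  628.3 -164.6] [-0.002  0.001 -0.897] t 42.3 yaw 154.6
```

Held. Carry it over.

>>> play_rows:
  deltas: [0, 0, -20, 0, 0, 0, 0, -5, 5, -65, 0, 0, 0, 0, -18, 30, -110, 0, 0, 0, 0, -33, 70, -145, 0, 0, 0, 0, -47, 115, -162, 0, 0, -0.06, 0, -45, 160, -167, 0, 0, -0.14, 0, -42, 210, -168, 0, 0, -0.22, 0, -37, 260, -168, 0, 0, -0.3, 0, -22, 310, -168, 0, 0, -0.38, 0, -8, 360, -168, 0, 0, -0.46, 0]

```text
clock: 43.55
eef_pos: [469.1, 20.0, 253.6]
tool_rot: [-3.14, 0.0, -3.123]
force: [0.2, -0.2, -2.6]
width: 45.7
gripper_force: 61.9
```

```bash
python3 - <<'E'
from h import *
s=read_state();print(s["force"],s["width"],s["eef_pos"],s["tool_rot"])
for p in((475,60,255),(470,180,255),(401,349,250)):go(*p,26)
E
```

```text
[ 0.20132358 -0.23879989 -2.64701857] 45.66266757154086 [469.05168085  20.03676019 253.59789144] [-3.14033849e+00  5.47242075e-05 -3.12272740e+00]
go [-6.7 39.8 -1.5] [-0.001 -0.    -0.435] t 43.55 yaw -178.9
go [ -4.  159.9  -1.6] [-0.001 -0.    -0.435] t 43.55 yaw -178.9
go [ 61.8 330.2   3.2] [-0.001 -0.    -0.435] t 43.55 yaw -178.9
```

>>> play_rows:
  deltas: [-7, 40, -1, 0, 0, -0.05, 0, -7, 80, -1, 0, 0, -0.12, 0, -6, 120, -1, 0, 0, -0.2, 0, -4, 160, -1, 0, 0, -0.28, 0, 10, 205, 0, 0, 0, -0.36, 0, 28, 248, 0, 0, 0, -0.43, 0, 45, 290, 2, 0, 0, -0.435, 0, 57, 320, 3, 0, 0, -0.435, 0, 62, 331, 3, 0, 0, -0.435, 0, 62, 331, 3, 0, 0, -0.435, 0]

```text
clock: 44.8
eef_pos: [401.8, 347.9, 250.1]
tool_rot: [-3.139, -0.001, -2.69]
force: [0.1, -1.3, -1.7]
width: 45.9
gripper_force: 61.9
```

>>> play_rows:
  deltas: [0, 0, 0, 0, 0, 0, 0, 0, 0, 0, 0, 0, 0, 0]

```text
clock: 45.05
eef_pos: [402.9, 346.8, 250.5]
tool_rot: [-3.14, 0.0, -2.693]
force: [0.9, 0.2, -1.8]
width: 46.0
gripper_force: 61.9
```

```bash
python3 - <<'E'
from h import *
s=read_state();print(s["force"],s["width"],s["eef_pos"],s["tool_rot"])
go(401,350,125,26)
E
```

```text
[ 0.89506774  0.18511781 -1.75995828] 45.98898114197766 [402.85477722 346.76261534 250.51954953] [-3.13966499e+00  2.95637829e-04 -2.69285096e+00]
go [  0.3   4.  125.5] [-0.002  0.    -0.005] t 45.05 yaw -154.3
```

>>> play_rows:
  deltas: [0, 3, 20, 0, 0, 0, 0, 0, 4, 50, 0, 0, -0.005, 0, 0, 4, 80, 0, 0, -0.005, 0, 0, 4, 105, 0, 0, -0.005, 0, 0, 4, 120, 0, 0, -0.005, 0, 0, 4, 128, 0, 0, -0.005, 0, 0, 4, 131, 0, 0, -0.005, 0, 0, 4, 131, 0, 0, -0.005, 0]

```text
clock: 46.05
eef_pos: [400.8, 351.9, 119.8]
tool_rot: [-3.14, 0.001, -2.685]
force: [-0.1, -0.8, -1.5]
width: 45.2
gripper_force: 61.9
```

>>> play_rows:
  deltas: [0, 0, 1, 0, 0, 0, 0, 0, 0, 2, 0, 0, 0, 0, 0, 0, 3, 0, 0, 0, 0, 0, 0, 3, 0, 0, 0, 0]

```text
clock: 46.55
eef_pos: [400.5, 351.9, 116.4]
tool_rot: [-3.14, 0.001, -2.685]
force: [0.5, 0.2, -0.3]
width: 45.7
gripper_force: 61.9
```

>>> play_rows:
  deltas: [0, 0, 0.7, 0, 0, 0, 0, 0, 0, 1.3, 0, 0, 0, 0, 0, 0, 1.3, 0, 0, 0, 0]

```text
clock: 46.92
eef_pos: [400.5, 351.8, 115.4]
tool_rot: [-3.14, 0.001, -2.685]
force: [0.3, -0.9, 3.6]
width: 45.7
gripper_force: 62.1
```

Seated; release.

>>> play_rows:
  deltas: [0, 0, 0, 0, 0, 0, 0.58, 0, 0, 0, 0, 0, 0, 0.64, 0, 0, 0, 0, 0, 0, 0.7, 0, 0, 0, 0, 0, 0, 0.78, 0, 0, -1, 0, 0, 0, 0.78, 0, 0, -20, 0, 0, 0, 0.78, 0, 0, -60, 0, 0, 0, 0.78, 0, 0, -110, 0, 0, 0, 0.8, 0, 0, -150, 0, 0, 0, 0.6, -5, -50, -170, 0, 0, 0, 0.3]

```text
clock: 48.18
eef_pos: [425.8, 313.2, 287.0]
tool_rot: [3.14, 0.003, -2.677]
force: [1.8, -0.3, -1.1]
width: 34.3
gripper_force: 0.0
```

>>> play_rows:
  deltas: [0, 0, 0, 0, 0, 0, 0, 0, 0, 0, 0, 0, 0, 0]

```text
clock: 48.42
eef_pos: [426.3, 309.3, 284.9]
tool_rot: [-3.141, -0.0, -2.686]
force: [0.2, 0.9, 0.0]
width: 0.4
gripper_force: 0.0
```

```bash
python3 - <<'E'
from h import *
I,im=snap("w14")
go(330,232.5,260,26)
E
```

```text
48.475 [425.9 309.8 284.5] [351.4 273.2 427.8]
go [120.1 -27.   24.7] [-0.001 -0.001  0.003] t 48.475 yaw -153.8
```

View pics/w14.png

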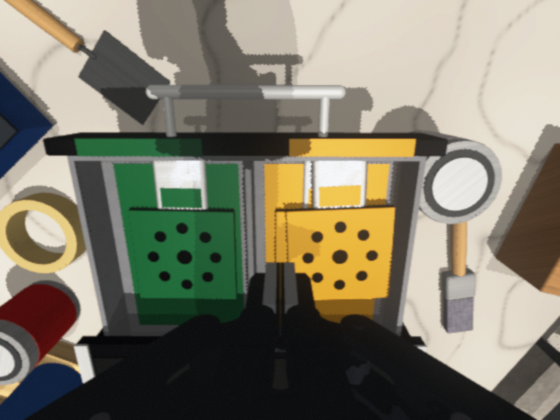

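All three are in: the green plate in the green bay, with its pad at (130..235, 208..298), and two golds stacked in the gold bay at (275..393, 207..298). Now I'll grip the bar and shut the drawer.

```bash
python3 - <<'E'
from h import *
s=read_state();Rt=R.from_euler("xyz",s["tool_rot"]);q=R.from_euler("xyz",[180,0,116],degrees=True)
print(Rt.inv().apply(np.array([358.9,242.7,250])-s["eef_pos"]),(Rt.inv()*q).as_rotvec(),s["qpos"])
E
```

```text
[ 89.67621188 -30.56544687  34.66879835] [-1.66634643e-03 -2.06605543e-04  1.57424318e+00] [-1.0866209   0.44260453  0.59160306  1.80037033 -0.28925646  0.98737674
  1.6498684 ]
```

>>> play_rows:
  deltas: [20, -6, 0, 0, 0, 0.15, 0.3, 45, -14, 0, 0, 0, 0.33, 0.3, 70, -22, 5, 0, 0, 0.51, 0.33, 85, -29, 10, 0, 0, 0.69, 0.33, 90, -30, 20, 0, 0, 0.87, 0.33, 90, -30, 30, 0, 0, 1.05, 0.33, 90, -30, 35, 0, 0, 1.23, 0.33, 90, -30, 35, 0, 0, 1.41, 0.33, 90, -30, 35, 0, 0, 1.57, 0.33, 90, -30, 35, 0, 0, 1.57, 0.33]

```text
clock: 49.72
eef_pos: [358.4, 243.1, 249.4]
tool_rot: [-3.14, 0.003, 2.031]
force: [0.3, 0.3, 0.9]
width: 28.4
gripper_force: 0.0
```

```bash
python3 - <<'E'
from h import *
go(358.9,242.7,131.5,116);print(read_state()["width"])
E
```

```text
go [ -0.3   0.4 117.9] [-0.001  0.003  0.007] t 49.725 yaw 116.4
28.427285212760896
```

>>> play_rows:
  deltas: [0, 0, 30, 0, 0, 0.007, 0.33, 0, 0, 65, 0, 0, 0.007, 0.33, 0, 0, 95, 0, 0, 0.007, 0.33, 0, 0, 110, 0, 0, 0.007, 0.33, 0, 0, 118, 0, 0, 0.007, 0.33, 0, 0, 118, 0, 0, 0.007, 0.33, 0, 0, 118, 0, 0, 0.007, 0, 0, 0, 118, 0, 0, 0.007, 0, 0, 0, 118, 0, 0, 0.007, 0, 0, 0, 118, 0, 0, 0.007, 0]

```text
clock: 50.98
eef_pos: [359.7, 242.8, 132.7]
tool_rot: [3.14, 0.001, 2.021]
force: [-1.3, -0.7, 6.6]
width: 8.6
gripper_force: 58.9
```

>>> play_rows:
  deltas: [0, 4, 0, 0, 0, 0, 0, 0, 14, 0, 0, 0, 0, 0, 0, 30, 0, 0, 0, 0, 0, 0, 50, 0, 0, 0, 0, 0, 0, 72, 0, 0, 0, 0, 0, 0, 94, 0, 0, 0, 0, 0, 0, 116, 0, 0, 0, 0, 0, 0, 138, 0, 0, 0, 0, 0, 0, 156, 0, 0, 0, 0, 0, 0, 170, 0, 0, 0, 0, 0]

```text
clock: 52.22
eef_pos: [512.3, 317.4, 132.8]
tool_rot: [-3.141, -0.0, 2.022]
force: [-3.6, 0.3, 6.3]
width: 8.6
gripper_force: 59.1
```

>>> play_rows:
  deltas: [0, 6, 0, 0, 0, 0, 0, 0, 11, 0, 0, 0, 0, 0, 0, 15, 0, 0, 0, 0, 0, 0, 17, 0, 0, 0, 0, 0, 0, 17, 0, 0, 0, 0, 0]

```text
clock: 52.85
eef_pos: [527.4, 324.7, 132.8]
tool_rot: [3.141, 0.0, 2.022]
force: [-1.2, 1.3, 5.7]
width: 8.4
gripper_force: 59.5
```

>>> play_rows:
  deltas: [0, 1, 0, 0, 0, 0, 0, 0, 2, 0, 0, 0, 0, 0, 0, 3, 0, 0, 0, 0, 0, 0, 4, 0, 0, 0, 0, 0, 0, 4, 0, 0, 0, 0, 0]

```text
clock: 53.48
eef_pos: [529.8, 325.9, 132.8]
tool_rot: [-3.14, -0.001, 2.022]
force: [-3.9, -0.1, 8.3]
width: 8.8
gripper_force: 59.8
```

>>> play_rows:
  deltas: [0, 1, 0, 0, 0, 0, 0, 0, 2, 0, 0, 0, 0, 0, 0, 3, 0, 0, 0, 0, 0, 0, 3, 0, 0, 0, 0, 0]

```text
clock: 53.98
eef_pos: [529.8, 325.9, 132.8]
tool_rot: [-3.134, -0.002, 2.021]
force: [-10.5, -2.6, 13.7]
width: 8.7
gripper_force: 60.4
```

>>> play_rows:
  deltas: [0, -2, 0, 0, 0, 0, 0.33, 0, -4, 0, 0, 0, 0, 0.33, 0, -4, 0, 0, 0, 0, 0.33, 0, -4, -20, 0, 0, 0, 0.33, 0, -4, -60, 0, 0, 0, 0.33, 0, -4, -110, 0, 0, 0, 0.33, 0, -4, -150, 0, 0, 0, 0.33, 0, -4, -170, 0, 0, 0, 0.33, 0, -4, -170, 0, 0, 0, 0.33]

```text
clock: 55.1
eef_pos: [531.8, 325.4, 304.8]
tool_rot: [3.136, 0.002, 2.021]
force: [-0.4, 0.3, 0.3]
width: 28.4
gripper_force: 0.0
```

```bash
python3 - <<'E'
from h import *
I,im=snap("w15");t=get_image("top")[:,:,::-1];a=cv2.resize(t[90:300,60:430],(800,454));cv2.imwrite("pics/end.png",a)
print(read_state()["force"])
E
```

```text
55.15 [530.8 325.3 303.1] [494.8 401.1 447.6]
[ 0.00057191  0.02537298 -0.37122768]
```

View pics/w15.png

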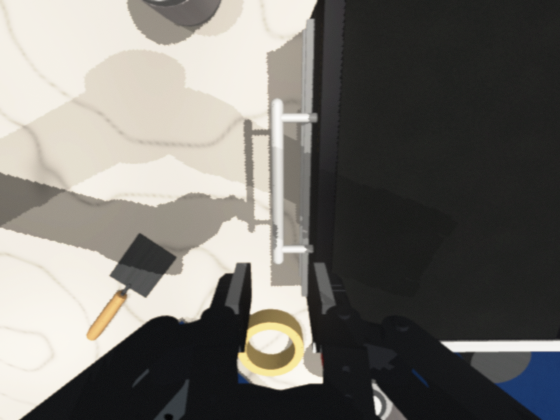

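The drawer face is flush with the chest: no bay strips are visible and the bar is at (277,100) to (279,260). The robot is clear of everything.

```bash
python3 -c "
from cell import *
print(finish_job())"
```

```text
the job is handed in; nothing more can be done
None
```

The job is done and handed in at about 55 s: both gold plates are stacked in the gold bay, the green plate is in the green bay, and the drawer is pushed shut against its stop.

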